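Square up clay blanks against the stop rail with a straightedge

ROBOT

A 7-joint arm with a two-finger parallel gripper is mounted at the origin on the work surface. World frame = base frame: x ahead of the robot, y to its left, z up, the work surface at z = 0. Lengths are in m, angles in rad, forces in N, time in s.
With the tool pointing down it reaches from about 0.425 to 0.875 m from the base axis. Payload 8.4 kg.
Tool frame: the origin (TCP) lies midway between the tips of the shut fingers; the grasp point (between the pads) lies manip.tcp_to_grasp behind it (manip.tcp_to_grasp is the distance from the TCP to the grasp point, in m); x points along the fingers, y is the direction in which the jaws open and shut, and the axes are right-handed (so a half turn about x gives the same grasp; the last joint's range is limited). The gripper opens to 87 mm and grips with 3 to 60 N. Pads are 19 mm wide; open, the fingers measure 117 mm over their backs; the gripper's body (75 mm by 190 mm) begins 51 mm behind the grasp point.
Start: joints at [-1.269, 0.333, 0.04, 1.465, -0.013, 1.343, -0.059], TCP at [0.254, 0.598, 0.223] pointing down, gripper open.
Joint ranges: [-2.58, 2.58], [-0.38, 2.09], [-1.3, 1.39], [0.25, 2.4], [-1.5, 4.64], [0.08, 2.09], [-2.65, 2.65]. Speed limits (rad/s): [2.22, 2.22, 2.79, 2.79, 3.14, 3.14, 3.14].

INTERFACE

Orientations are given as a unit quaternion [w, x, y, z].
In Python, from rig import manip gives the robot as it stands.
- The arm moves only by the tool step_arm, never from a script. Its argument "rows" is a list of rows, each a list of 2 entries, a list of its own where there are three numbers: the shift along the tool's x, y, z normalised to -1 to 1, where 1 is 0.5 m, then the turn about the tool's x normalised to -1 to 1, where 1 is pi/2 rad. A call has 1 to 20 rows; each row is the pose to reach, as a shift and turn from the pose commanded when the call began, along the tool's axes at that moment; what a row does not reach only later rows make up. A row lasts 1/10 s, in which the tool goes at most 50 mm and 8.59 degrees, less where a joint would pass 70% of its speed; a pose out of reach is approached as far as the arm can. A call with a number of a shift or a turn outside -1 to 1 is refused whole. A call with a gripper value outside its range is refused whole. "gripper" is the closure, from -1 (fully open) to 1 (shut), set as the call begins (left out, the last holds). The fingers move at their own pace and stop on an object; "newtons" is the grip in N (left out, the last holds). Time passes only in rows, so rows that repeat a pose let the fingers close. It gives the time, the measured TCP pose, the force and the opening at its end, in the units of the state.
- manip.state(): the state, without advancing time (a new reading comes with each control period).
- manip.read_camera(name): name is "scene" or "side" or "wrist"; returns a dict with "color" (400x640x3 uint8, red, green, blue), "fx", "fy", "cx", "cy" (pixels), "k1" (the pictures are not rectified: a ray, as slopes to the right and down, at radius r is drawn at 1 + k1 r^2 times it, then the intrinsics apply), "R" (3x3) and "t" (3): a world point X has camera coordinates R X + t. Camera axes: x right, y down, z forward; pixel columns grow to the right and rows downward; lengths in m; the calibration is good to about 2 mm. A picture is of the moment at which its call begins. There is no depth.
- manip.sign_off(): hands the job in, once; it reports no verdict.
Trained networks look in a picture, given as the dict that the camera call returned (one of the last four; its "shot" number tells which), for a name from the list of things; names that differ only in an ending like _2 or _b are one class to them, and where a whole thing is asked for, a point or a joint stands for the part that bears it (a point fixed in the world has none). Each returns a list of dicts, best first, with "conf" (0 to 1); they miss things now and then, are a little off and sometimes report something else, mostly with a low value. They report only what shows in the picture. A call takes as long as a camera call. They do not tell look-alikes from the thing itself.
- manip.boxes_of(picture, query): "uv" ([column, row] in pixels, amid what is visible of it).
- manip.trace(picture, query): "pixels" (400x640 bool, what is visible of it) and "uv" ([column, row] in pixels, amid what is visible of it).
- manip.place_of(picture, query): "uv" ([column, row] in pixels: a listed point, or the origin of a listed thing).
The state is a dict: "time": time; "q": joint angles; "joint_velocities": joint speeds; "tau": joint torques, N m; "position": TCP position; "tcp_rot": TCP orientation; "contact_force": force on the tool from outside, world axes, zero at the start; "ft_torque": the same for the moment, N m; "opening": finger opening in m.
Only numpy, scipy, OpenCV 4.12 (cv2) and the standard library are available. Lean on these libraries where they do the work, as an engineer would, in place of code of your own. Each camera call takes 0.05 s, during which the arm holds its last target.

TASK

Take the wooden straightedge off its cork mat by its grip block and use its long face to push all four loose clay blanks across the glazed slab together, until every one sits square and flat against the stop plate of the steel rail; then keep pushing with about 10 N to press the row home for a second. The dry clay is brittle, so never let the row be squeezed against the rail with more than 15 N, do not touch the blanks with the gripper, and leave the cup, jar and stone where they are. Finally lay the straightedge flat back along its mat and let go.

Things in the scene. Friction and masses are not known exactly. Their poses are not given: they have to be found in the camera images.
- slab: fixed slab of cobalt-glazed tiles, 220 (x) x 290 (y) x 12 mm thick, lying on the table; origin at the centre of its underside; x points across the slab to the stop rail, z up; sliding the four blanks over the glaze takes about 1 to 5 N in all
- fence: fixed steel rail at the slab's +x end, 20 (x) x 280 x 22 mm high; origin at the centre of its underside, on the slab's top (12 mm up), 95 mm from the slab's centre; axes as the slab's. On its near side an unyielding aluminium stop plate, 276 mm long, 18 high, parallel to it: its front stands 4 to 12 mm ahead of the rail's face, different each time, not measured. The blanks go against it
- fence_face (a point): centre of the lower edge of the rail's own near face, on the slab's top (not of the stop plate, which stands 4 to 12 mm ahead of it, in -x); x points into the rail (the direction to push), y along the rail
- blank0: loose brittle block of dry terracotta clay, 50 (x) x 42 (y) x 16 mm high, about 58 g, all four alike; origin at the centre of its underside; x points roughly to the stop rail. The four lie in a rough row of about 60 mm pitch along the rail, staggered and askew
- blank1: loose brittle block of dry terracotta clay, 50 (x) x 42 (y) x 16 mm high, about 58 g, all four alike; origin at the centre of its underside; x points roughly to the stop rail. The four lie in a rough row of about 60 mm pitch along the rail, staggered and askew
- blank2: loose brittle block of dry terracotta clay, 50 (x) x 42 (y) x 16 mm high, about 58 g, all four alike; origin at the centre of its underside; x points roughly to the stop rail. The four lie in a rough row of about 60 mm pitch along the rail, staggered and askew
- blank3: loose brittle block of dry terracotta clay, 50 (x) x 42 (y) x 16 mm high, about 58 g, all four alike; origin at the centre of its underside; x points roughly to the stop rail. The four lie in a rough row of about 60 mm pitch along the rail, staggered and askew
- mat: fixed cork mat, 75 (x) x 290 (y) x 3 mm thick, on the table at the slab's left; origin at the centre of its underside; y along its length
- straightedge: loose hardwood straightedge, about 280 g, lying along the mat: a flat bar 36 (x) x 260 (y) x 26 mm high, with a grip block 24 (x) x 60 (y) mm standing on its middle from 26 to 80 mm height; alike front and back, so both long faces (18 mm from its middle plane) are straight working faces; origin at the centre of its underside; y along its length
- washer: bystander: open brass brush-washing cup, 80 mm wide, 75 mm high; origin at the centre of its underside
- stone: bystander: round flat clay burnishing stone, 60 mm wide, 26 mm high; origin at the centre of its underside
- jar: bystander: glass jar, 76 mm wide, 90 mm high, with wooden sticks up to about 195 mm high; origin at the centre of its underside
Mind the look-alikes: they are no part of the job. What is shaped like the blank1 but purple is not meant. Leave any pink or red look-alike of the blank3 alone.

How it is judged:
By the outcome, as a careful person would: the job done as asked, in the order asked, and still so for the second after the job is handed in, with the robot touching nothing.
It also fails if it takes over 64 s, if anything falls off the work surface, if the arm or the gripper's body presses on something with over 40 N, if the wrist force passes 120 N, or if a joint passes its speed limit or range.

## Working session

There is one attempt and no reset: what is moved stays moved. The work goes in short steps, Python scripts to look and compute and a tool call to move; the robot and the scene stay as the last step left them, time stands still between calls to the robot, and variables do not carry over. Pictures are saved under pics/ and viewed, and the job is handed in when it is done.

Besides the shell and the picture viewer there is one more tool, called after "Request:" in YAML: its name, and indented under it one key for each argument. step_arm: Moves the arm, as the interface text tells. Its arguments: {"type":"object","properties":{"rows":{"type":"array"},"gripper":{"type":"number"},"newtons":{"type":"number"}},"required":["rows"]}

```bash
ls; mkdir -p pics
python3 - <<'E'
from rig import manip
import cv2
print(manip.tcp_to_grasp, manip.state())
for n in ["scene","side","wrist"]:
    p=manip.read_camera(n); cv2.imwrite(f"pics/{n}0.png",p["color"][:,:,::-1]); print(n,p["fx"],p["cx"],p["k1"],p["R"],p["t"])
E
```

```text
pics
0.0187 {'time': 0.0, 'q': array([-1.26920456,  0.33390459,  0.03984451,  1.4662968 , -0.01339205,
        1.34330645, -0.05847641]), 'joint_velocities': array([ 0.00010344, -0.00022892, -0.00031064, -0.00047984,  0.00088818,
        0.00137573,  0.00108264]), 'tau': array([-2.58257760e-04, -6.56340194e+01,  1.33480232e+00, -4.03800702e+01,
       -5.96900750e-02,  4.46951576e-02,  1.41696373e-04]), 'position': array([0.2534206 , 0.59803582, 0.22165046]), 'tcp_rot': array([ 0.69288051,  0.14016441,  0.69303613, -0.14132042]), 'contact_force': array([ 0.63315509,  0.38358447, -0.14688004]), 'ft_torque': array([ 0.00436276,  0.00822014, -0.02048363]), 'opening': 0.08700523261488641}
scene 466.75685563915687 316.3274434874603 -0.1285255802840736 [[-0.27489345  0.96129525  0.01857505]
 [ 0.61411335  0.1904123  -0.76590335]
 [-0.73979617 -0.19913463 -0.64268734]] [ 0.1820733  -0.32134545  1.55053312]
side 476.52290119586974 316.9516021597231 -0.10537617949071454 [[ 0.88264407 -0.46976462 -0.01614449]
 [-0.31106404 -0.55802109 -0.76931894]
 [ 0.35238985  0.68405677 -0.63866089]] [-0.51690708  0.19425708  0.96586829]
wrist 342.4142468433081 318.21629917632015 -0.0288187878397583 [[ 0.39051949  0.9205933  -0.0015794 ]
 [ 0.88337723 -0.37424829  0.28210439]
 [ 0.25911232 -0.11156247 -0.95938242]] [-0.64973036 -0.03323982  0.39054172]
```

View pics/scene0.png

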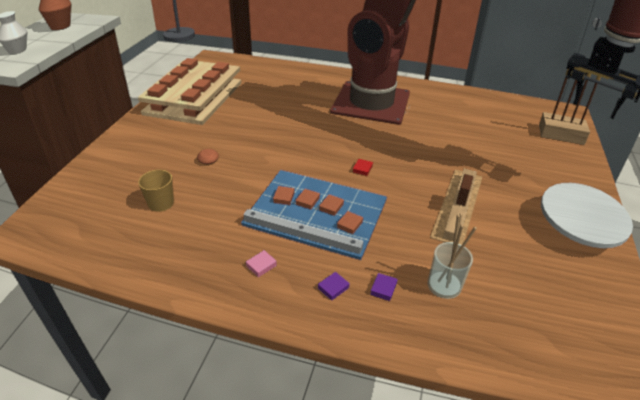

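View pics/side0.png

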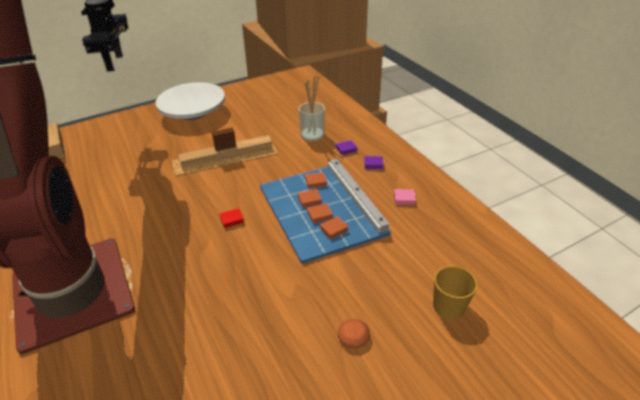

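View pics/wrist0.png

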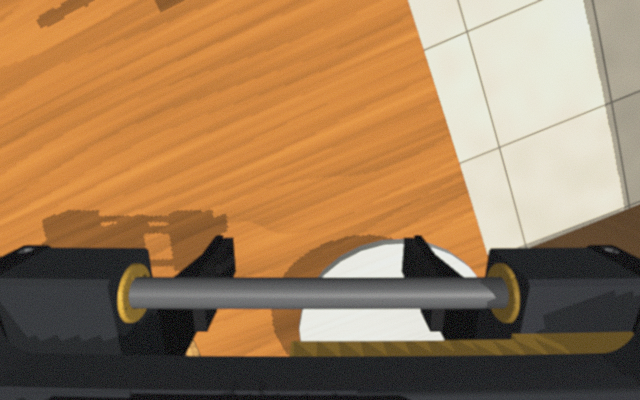

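```bash
cat > h.py <<'E'
from rig import manip
import numpy as np, cv2
from scipy.optimize import least_squares, minimize
def proj(p,X):
    X=np.atleast_2d(X); c=X@np.array(p["R"]).T+np.array(p["t"]); s=c[:,:2]/c[:,2:]
    r2=(s**2).sum(1,keepdims=True); s=s*(1+p["k1"]*r2)
    return s*[p["fx"],p["fy"]]+[p["cx"],p["cy"]]
def ray(p,uv):
    d=(np.atleast_2d(uv)-[p["cx"],p["cy"]])/[p["fx"],p["fy"]]; s=d.copy()
    for _ in range(20): s=d/(1+p["k1"]*(s**2).sum(1,keepdims=True))
    R=np.array(p["R"]);v=np.c_[s,np.ones(len(s))]@R; return -R.T@np.array(p["t"]),v
def plane(p,uv,z):
    o,v=ray(p,uv); return o+v*((z-o[2])/v[:,2:])
def box(sx,sy,z0,z1):
    return np.array([[a*sx/2,b*sy/2,z] for a in(-1,1) for b in(-1,1) for z in(z0,z1)])
def T(V,x,y,th,z=0):
    c,s=np.cos(th),np.sin(th); return V@np.array([[c,s,0],[-s,c,0],[0,0,1]])+[x,y,z]
def rend(p,parts,S=4):
    m=np.zeros((400*S,640*S),np.uint8)
    for V in parts:
        h=cv2.convexHull(((proj(p,V)+.5)*S-.5).astype(np.float32)); cv2.fillConvexPoly(m,np.round(h*8).astype(np.int32),255,shift=3)
    return cv2.resize(m,(640,400),interpolation=cv2.INTER_AREA)/255.
def fit(obs,parts,x0,z=0):
    # obs: list of (pic, mask)
    def cost(q):
        return sum(np.abs(rend(p,[T(V,*q[:2],q[2],z) for V in parts])-m).sum()/m.sum() for p,m in obs)
    best=None
    for d in (0.01,0.004):
        sim=np.array([x0]+[np.array(x0)+np.array(e) for e in ([d,0,0],[0,d,0],[0,0,d*8])])
        r=minimize(cost,x0,method="Nelder-Mead",options=dict(initial_simplex=sim,xatol=1e-4,fatol=1e-4,maxiter=150)); x0=r.x
    return r.x,r.fun
SE=[box(.036,.26,0,.026),box(.024,.06,.026,.08)]
E
python3 - <<'E'
from h import *
P={n:manip.read_camera(n) for n in("scene","side")}
for n,p in P.items():
  ov=p["color"].copy()
  for q in ["slab","fence","mat","straightedge","blank0","washer","stone","jar","fence_face"]:
    zz={"fence":.012,"fence_face":.012,"blank0":.012,"straightedge":.003}.get(q,0)
    if q!="fence_face":
      for d in manip.trace(p,q):
        if d["conf"]>.3: print(n,"trace",q,round(d["conf"],2),np.round(d["uv"]),d["pixels"].sum()); ov[d["pixels"]]=(ov[d["pixels"]]*.5+np.array([0,255,0])*.5).astype(np.uint8) if q in("straightedge","slab") else ov[d["pixels"]]
    for d in manip.place_of(p,q):
        if d["conf"]>.3: print(n,"place",q,round(d["conf"],2),np.round(d["uv"]),np.round(plane(p,d["uv"],zz)[0],3))
  cv2.imwrite(f"pics/ov_{n}.png",ov[:,:,::-1])
E
```

```text
scene place slab 0.72 [317. 212.] [ 0.584 -0.021  0.   ]
scene trace fence 0.7 [304. 228.] 1654
scene place fence 0.61 [299. 232.] [ 0.673 -0.037  0.012]
scene trace mat 0.91 [447. 208.] 1199
scene place mat 0.64 [454. 206.] [0.462 0.298 0.   ]
scene trace straightedge 0.56 [464. 201.] 889
scene place straightedge 0.82 [458. 208.] [0.47  0.31  0.003]
scene trace blank0 0.94 [347. 222.] 400
scene trace blank0 0.93 [381. 284.] 473
scene trace blank0 0.92 [331. 202.] 346
scene trace blank0 0.77 [282. 193.] 305
scene trace blank0 0.75 [336. 287.] 557
scene trace blank0 0.75 [262. 264.] 497
scene trace blank0 0.73 [361. 167.] 260
scene trace blank0 0.54 [308. 196.] 336
scene place blank0 0.95 [260. 266.] [ 0.795 -0.084  0.012]
scene place blank0 0.94 [380. 289.] [0.782 0.168 0.012]
scene place blank0 0.88 [307. 200.] [ 0.563 -0.052  0.012]
scene place blank0 0.83 [362. 171.] [0.403 0.053 0.012]
scene place blank0 0.78 [346. 228.] [0.63  0.062 0.012]
scene place blank0 0.74 [283. 198.] [ 0.573 -0.111  0.012]
scene place blank0 0.72 [334. 286.] [0.802 0.077 0.012]
scene place blank0 0.53 [3
[... 1309 characters left out ...]
66.] 235
side place blank0 0.78 [343. 153.] [0.746 0.148 0.012]
side place blank0 0.78 [405. 199.] [ 0.777 -0.099  0.012]
side place blank0 0.76 [317. 216.] [ 0.561 -0.048  0.012]
side place blank0 0.76 [317. 179.] [0.628 0.078 0.012]
side place blank0 0.7 [373. 168.] [0.781 0.05  0.012]
side place blank0 0.67 [229. 222.] [0.371 0.034 0.012]
side place blank0 0.64 [310. 202.] [0.57  0.006 0.012]
side place blank0 0.56 [332. 232.] [ 0.564 -0.113  0.012]
side trace washer 0.85 [454. 291.] 1826
side place washer 0.56 [450. 307.] [ 0.67  -0.403  0.   ]
side place stone 0.67 [354. 337.] [ 0.468 -0.369  0.   ]
side trace jar 0.62 [314. 117.] 1038
side place jar 0.93 [312. 136.] [0.722 0.29  0.   ]
```

```bash
cat > loc.py <<'E'
from h import *
def dets(p,q,c=.3,xy=None):
    return [d for d in manip.trace(p,q) if d["conf"]>c]
def fitall(P):
    so=[];se=[];bl=[]
    for n,p in P.items():
        hsv=cv2.cvtColor(p["color"],cv2.COLOR_RGB2HSV)
        m=((hsv[...,0]>95)&(hsv[...,0]<120)&(hsv[...,1]>100))
        m[:170 if n=="scene" else 140]=0
        k,l,st,_=cv2.connectedComponentsWithStats(m.astype(np.uint8)); m=l==1+np.argmax(st[1:,4])
        f=dets(p,"fence"); 
        if f: m|=f[0]["pixels"]
        hull=cv2.convexHull(np.argwhere(m)[:,::-1].astype(np.int32)); mm=np.zeros((400,640),np.uint8); cv2.fillConvexPoly(mm,hull,1)
        so.append((p,mm))
        for d in dets(p,"straightedge"):
            w=plane(p,d["uv"],.02)[0]
            if np.hypot(w[0]-.46,w[1]-.31)<.12: se.append((p,d["pixels"])); break
        for d in dets(p,"blank0"):
            w=plane(p,d["uv"],.02)[0]; bl.append((n,p,w,d["pixels"]))
    return so,se,bl
E
python3 - <<'E'
from loc import *
P={n:manip.read_camera(n) for n in("scene","side")}
so,se,bl=fitall(P)
import math
# slab: hull-based render
SL=[box(.22,.29,0,.012),T(box(.02,.28,.012,.034),.095,0,0)]
def hullm(p,parts):
    return rend(p,[np.vstack(parts)])
x,f=fit(so,[np.vstack(SL)],[.584,-.022,0.]); print("slab",x,f)
for o in so: print(" single",fit([o],[np.vstack(SL)],x))
s,f=fit(se,SE,[.462,.31,-.15]); print("se",len(se),s,f)
for o in se: print(" single",fit([o],SE,s))
for g in [(.63,.07),(.565,.007),(.562,-.05),(.57,-.112)]:
    o=[(p,m) for n,p,w,m in bl if np.hypot(w[0]-g[0],w[1]-g[1])<.025]
    print("bl",len(o),fit(o,[box(.05,.042,0,.016)],[*g,x[2]],.012))
for n,p in P.items():
  ov=cv2.resize(p["color"],None,fx=2,fy=2,interpolation=cv2.INTER_CUBIC)[:,:,::-1].copy()
  for parts,q in ((SL,x),(SE,s)):
    for V in parts:
      uv=proj(p,T(V,*q)); 
      for a in range(8):
        for b in range(a): 
          if (V[a]!=V[b]).sum()==1: cv2.line(ov,*[tuple(int(v) for v in np.round((uv[i]+.5)*2-.5)) for i in(a,b)],(0,255,0),1)
  c=proj(p,[.55,.1,0])[0]*2; a,b=int(c[0]-400),int(c[1]-260); a=max(a,0);b=max(b,0)
  cv2.imwrite(f"pics/fit_{n}.png",ov[b:b+520,a:a+800])
np.save("fit.npy",np.r_[x,s])
E
```

```text
slab [ 0.58588906 -0.02081001 -0.08748256] 3.006168000793746
 single (array([ 0.58222514, -0.02560236, -0.07812653]), np.float64(2.475534663109304))
 single (array([ 0.5923704 , -0.02027037, -0.12456998]), np.float64(0.4882542960501077))
se 2 [ 0.46378871  0.30160904 -0.08377562] 3.453321075858126
 single (array([0.42431544, 0.30901468, 0.00700087]), np.float64(2.3957302343801006))
 single (array([ 0.47468654,  0.31088887, -0.00486704]), np.float64(0.9607513395748689))
bl 2 (array([ 0.61683958,  0.0675018 , -0.27481477]), np.float64(0.2893719365096565))
bl 2 (array([ 0.56977987,  0.01145422, -0.18860182]), np.float64(0.3368365290671083))
bl 2 (array([ 0.56538477, -0.04928797, -0.19415961]), np.float64(0.21586273999049996))
bl 2 (array([ 0.57035503, -0.109728  ,  0.08668198]), np.float64(0.31551109545614653))
```

Run:
```python
from loc import *
P={n:manip.read_camera(n) for n in("scene","side")}
so,se,bl=fitall(P)
for i,(a,b) in enumerate(zip(so,se)):
    ov=a[0]["color"].copy(); ov[a[1]>0,1]=255; ov[b[1]>0,2]=255; cv2.imwrite(f"pics/m{i}.png",ov[:,:,::-1])
```

```text
(no output)
```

View pics/fit_scene.png

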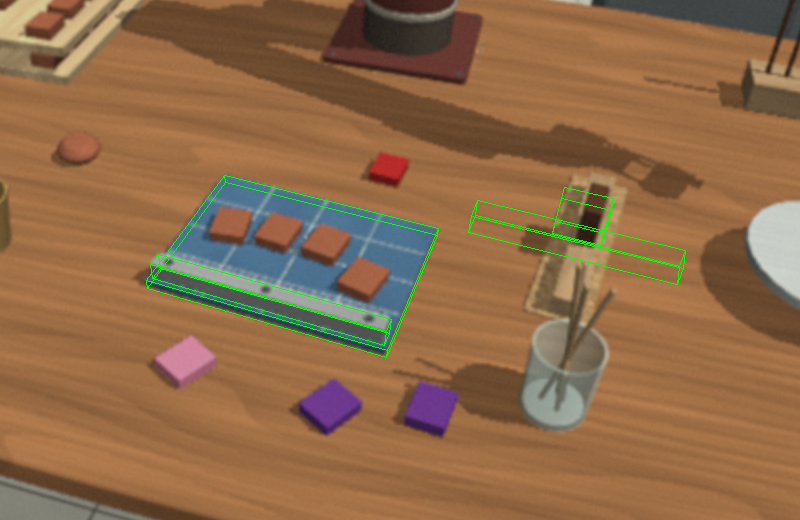

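View pics/fit_side.png

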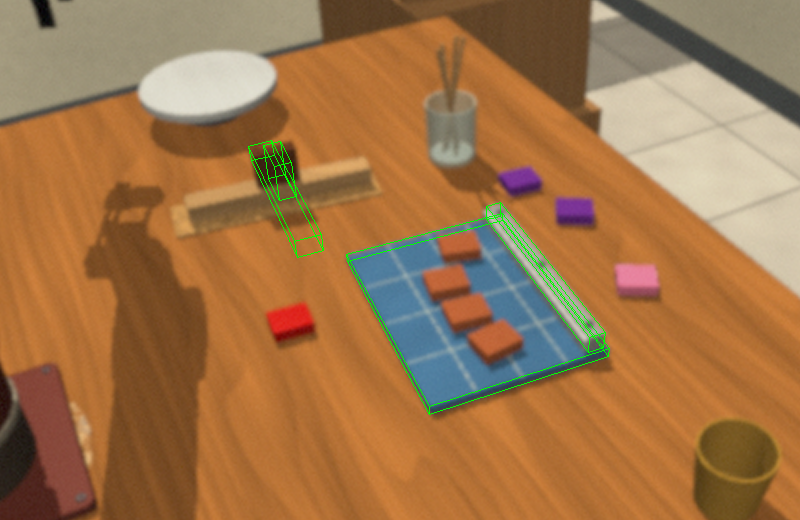

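```bash
python3 -c "
import cv2,numpy as np
cv2.imwrite('pics/mm.png',np.vstack([cv2.imread('pics/m0.png')[100:350],cv2.imread('pics/m1.png')[80:330]]))"
```

```text
(no output)
```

View pics/mm.png

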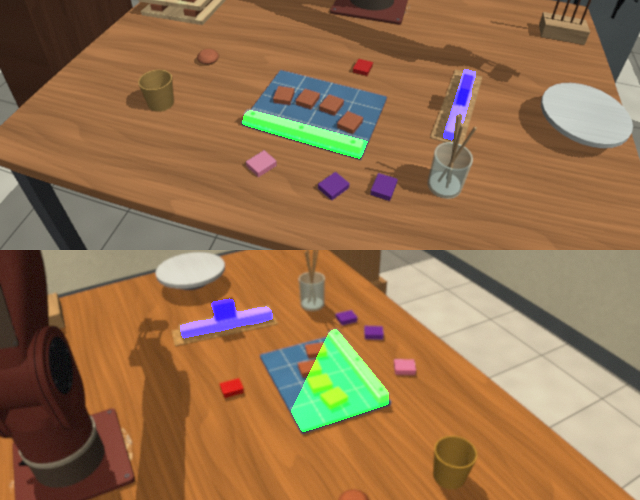

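```bash
sed -i 's/        k,l,st/        m=cv2.morphologyEx(m.astype(np.uint8),cv2.MORPH_CLOSE,np.ones((7,7)))>0\n        k,l,st/' loc.py
cat > run.py <<'E'
from loc import *
import sys
P={n:manip.read_camera(n) for n in("scene","side")}
so,se,bl=fitall(P)
SL=[box(.22,.29,0,.012),T(box(.02,.28,.012,.034),.095,0,0)]
x,f=fit(so,[np.vstack(SL)],[.586,-.021,-.09]); print("slab",x,f)
for o in so: print(" single",fit([o],[np.vstack(SL)],x))
s,f=fit(se,SE,[.462,.31,1.45],.003); print("se",len(se),s,f)
for o in se: print(" single",fit([o],SE,s,.003))
B=[]
for g in [(.63,.07),(.565,.007),(.562,-.05),(.57,-.112)]:
    o=[(p,m) for n,p,w,m in bl if np.hypot(w[0]-g[0],w[1]-g[1])<.025]
    b,f=fit(o,[box(.05,.042,0,.016)],[*g,x[2]],.012);B.append(b); print("bl",len(o),b,f)
M=[box(.075,.29,0,.003)]
mm=[]
for n,p in P.items():
    d=dets(p,"mat")
    if d:
        w=plane(p,d[0]["uv"],0)[0]
        m=d[0]["pixels"]
        for q,pm in se:
            if q is p: m=m|pm
        hull=cv2.convexHull(np.argwhere(d[0]["pixels"])[:,::-1].astype(np.int32)); z=np.zeros((400,640),np.uint8); cv2.fillConvexPoly(z,hull,1); mm.append((p,z))
mt,f=fit(mm,M,[.462,.305,1.45]); print("mat",mt,f)
for o in mm: print(" single",fit([o],M,mt))
for n,p in P.items():
  ov=cv2.resize(p["color"],None,fx=2,fy=2,interpolation=cv2.INTER_CUBIC)[:,:,::-1].copy()
  L=[(SL,[*x,0]),(SE,[*s,.003]),(M,[*mt,0])]+[([box(.05,.042,0,.016)],[*b,.012]) for b in B]
  for parts,q in L:
    for V in parts:
      uv=proj(p,T(V,*q)); 
      for a in range(8):
        for b in range(a): 
          if (V[a]!=V[b]).sum()==1: cv2.line(ov,*[tuple(int(v) for v in np.round((uv[i]+.5)*2-.5)) for i in(a,b)],(0,255,0),1)
  c=proj(p,[.55,.1,0])[0]*2; a,b=int(c[0]-400),int(c[1]-260); a=max(a,0);b=max(b,0)
  cv2.imwrite(f"pics/fitb_{n}.png",ov[b:b+520,a:a+800])
E
python3 run.py
```

```text
slab [ 0.5872775  -0.02062384 -0.0899045 ] 0.08935112916986164
 single (array([ 0.58143973, -0.02345616, -0.08645139]), np.float64(0.04248094882236016))
 single (array([ 0.58819809, -0.01943263, -0.0928925 ]), np.float64(0.02669946541972308))
se 2 [0.46173308 0.31289645 1.4363553 ] 0.2834560478564774
 single (array([0.46114098, 0.31292991, 1.43841181]), np.float64(0.232802671747905))
 single (array([0.46194091, 0.31284943, 1.42999578]), np.float64(0.0492096446421706))
bl 2 [ 0.61735402  0.06615257 -0.30142719] 0.2823259233155046
bl 0 [ 0.565      0.007     -0.0899045] 0.0
bl 2 [ 0.5654289  -0.04884348 -0.17876554] 0.15050135343598103
bl 2 [ 0.57126182 -0.10916753  0.10783288] 0.2567484338166889
mat [0.4527703  0.30755921 1.42870788] 0.29690581510557695
 single (array([0.452007  , 0.30930507, 1.42671539]), np.float64(0.04331667307445855))
 single (array([0.45311185, 0.30303469, 1.41912756]), np.float64(0.19299230444866117))
```

View pics/fitb_scene.png

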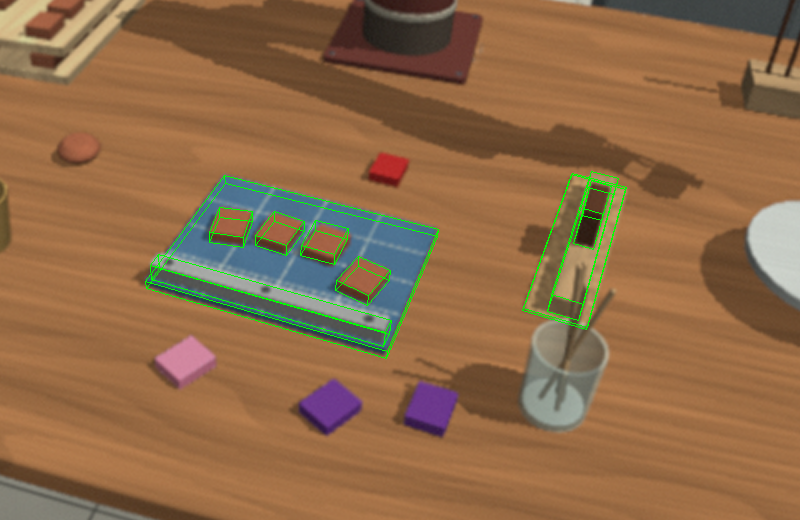

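View pics/fitb_side.png

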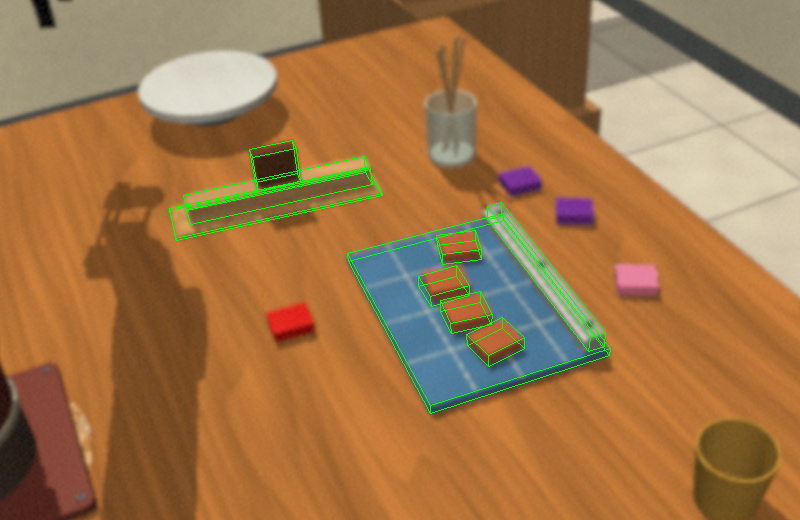

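```bash
cat > mv.py <<'E'
from h import *
from scipy.spatial.transform import Rotation as Ro
def pose(st=None):
    st=st or manip.state(); q=st["tcp_rot"]; R=Ro.from_quat([q[1],q[2],q[3],q[0]]).as_matrix(); return np.array(st["position"]),R,st
def yaw(R): return np.arctan2(R[1,1],R[0,1])
def show(tgt=None,yw=None):
    p,R,st=pose(); print("t %.2f"%st["time"],"p",np.round(p,4),"yawY",round(yaw(R),4),"F",np.round(st["contact_force"],2),"M",np.round(st["ft_torque"],3),"op",round(st["opening"],4),"q",np.round(st["q"],2))
    if tgt is not None:
        d=R.T@(np.array(tgt)-p)/.5; print(" shift",np.round(d,4))
    if yw is not None:
        dy=(yw-yaw(R)+np.pi)%(2*np.pi)-np.pi
        # turn about tool x (down): positive turn => yaw changes by sign(x.z)
        print(" turn",round(dy*np.sign(R[2,0])/(np.pi/2),4),"deg",np.degrees(dy))
if __name__=="__main__":
    p,R,st=pose(); print(np.round(R,4)); show([.4619,.3129,.12],1.434); show([.4619,.3129,.044],1.434-np.pi)
E
python3 mv.py
```

```text
[[-0.      0.3902  0.9207]
 [ 0.      0.9207 -0.3902]
 [-1.      0.     -0.    ]]
t 3.25 p [0.2536 0.5985 0.2226] yawY 1.1699 F [-0.19  0.75  0.41] M [-0.061 -0.032 -0.031] op 0.0868 q [-1.27  0.33  0.04  1.47 -0.01  1.34 -0.06]
 shift [ 0.2051 -0.3633  0.6064]
 turn -0.1681 deg 15.130126881414819
t 3.25 p [0.2536 0.5985 0.2226] yawY 1.1699 F [-0.19  0.75  0.41] M [-0.061 -0.032 -0.031] op 0.0868 q [-1.27  0.33  0.04  1.47 -0.01  1.34 -0.06]
 shift [ 0.3571 -0.3633  0.6064]
 turn 1.8319 deg -164.8698731185852
```

Request:
step_arm:
  rows:
    - [[0.02,-0.04,0.06],-0.02]
    - [[0.04,-0.08,0.13],-0.04]
    - [[0.06,-0.12,0.2],-0.06]
    - [[0.08,-0.16,0.27],-0.08]
    - [[0.1,-0.2,0.34],-0.1]
    - [[0.12,-0.25,0.41],-0.12]
    - [[0.13,-0.29,0.48],-0.14]
    - [[0.14,-0.33,0.54],-0.16]
    - [[0.145,-0.355,0.59],-0.168]
    - [[0.145,-0.3633,0.6064],-0.1681]
    - [[0.145,-0.3633,0.6064],-0.1681]
    - [[0.145,-0.3633,0.6064],-0.1681]
  gripper: -1

```text
time: 4.45
position: [0.461, 0.3144, 0.1502]
tcp_rot: [0.705, 0.048, 0.706, -0.048]
contact_force: [-0.7, -0.0, -0.3]
opening: 0.0869
```

Run:
```python
from mv import *
p=manip.read_camera("wrist")
ov=p["color"][:,:,::-1].copy()
for V in SE:
  uv=proj(p,T(V,.4618,.3129,1.434,.003))
  for a in range(8):
    for b in range(a):
      if (V[a]!=V[b]).sum()==1: cv2.line(ov,*[tuple(int(v) for v in np.round(uv[i])) for i in(a,b)],(0,255,0),1)
cv2.imwrite("pics/w1.png",ov)
show([.4618,.3129,.046],1.434)
```

```text
t 4.50 p [0.4608 0.3147 0.1502] yawY 1.4362 F [ 1.06 -0.14 -0.02] M [ 0.031 -0.002  0.053] op 0.0869 q [-0.85  0.2   0.19  1.79 -0.04  1.15  0.79]
 shift [ 0.2083 -0.0034  0.0025]
 turn 0.0014 deg -0.12338330454534757
```

View pics/w1.png

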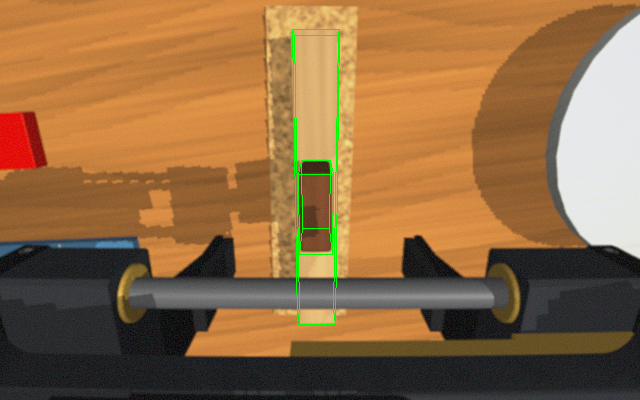

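Request:
step_arm:
  rows:
    - [[0.03,-0.003,0.002],0]
    - [[0.08,-0.003,0.002],0]
    - [[0.13,-0.003,0.002],0]
    - [[0.17,-0.003,0.002],0]
    - [[0.195,-0.003,0.002],0]
    - [[0.208,-0.003,0.002],0]
    - [[0.208,-0.003,0.002],0]

```text
time: 5.2
position: [0.4621, 0.3118, 0.0457]
tcp_rot: [0.705, 0.048, 0.706, -0.048]
contact_force: [-0.1, -0.9, 0.7]
opening: 0.0869
```

Request:
step_arm:
  rows:
    - [[0,0,0],0]
    - [[0,0,0],0]
    - [[0,0,0],0]
    - [[0,0,0],0]
    - [[0,0,0],0]
    - [[0,0,0],0]
    - [[0,0,0],0]
    - [[0,0,0],0]
  gripper: 1
  newtons: 50

```text
time: 6.0
position: [0.4627, 0.3113, 0.0461]
tcp_rot: [0.705, 0.048, 0.705, -0.048]
contact_force: [-0.7, 1.2, 0.0]
opening: 0.0308
```

Run:
```python
from mv import *
show([.4618,.3129,.046],1.434)
```

```text
t 6.00 p [0.4627 0.3113 0.0461] yawY 1.434 F [-0.73  1.2   0.03] M [ 0.002  0.002 -0.017] op 0.0308 q [-0.83  0.31  0.19  1.89 -0.07  0.95  0.82]
 shift [ 0.0001  0.003  -0.0022]
 turn 0.0 deg -0.0003196784603672037
```

Request:
step_arm:
  rows:
    - [[0,0,0],0]
    - [[0,0,0],0]
    - [[0,0,0],0]
    - [[0,0,0],0]

```text
time: 6.4
position: [0.4626, 0.3113, 0.046]
tcp_rot: [0.705, 0.048, 0.705, -0.048]
contact_force: [0.1, 0.2, -1.6]
opening: 0.0235
```

Request:
step_arm:
  rows:
    - [[-0.02,0,0],0]
    - [[-0.06,0,0],0]
    - [[-0.12,0,0],0]
    - [[-0.16,0,0],0]
    - [[-0.18,0,0],0]
    - [[-0.18,0,0],0]

```text
time: 7.0
position: [0.4633, 0.3116, 0.1375]
tcp_rot: [0.706, 0.049, 0.705, -0.048]
contact_force: [0.7, 0.7, -3.0]
opening: 0.0237
```

Run:
```python
from mv import *
p=manip.read_camera("wrist"); cv2.imwrite("pics/w2.png",p["color"][:,:,::-1])
p=manip.read_camera("side"); cv2.imwrite("pics/s2.png",p["color"][:,:,::-1])
c,s=np.cos(-.09),np.sin(-.09); L=lambda a,b:(.5865+c*a-s*b,-.0207+s*a+c*b)
print(L(-.095,0),L(.01,0))
show([*L(-.095,0),.136],-.09)
```

```text
(np.float64(0.49188449036386056), np.float64(-0.01216153782618895)) (np.float64(0.59645952733012), np.float64(-0.02159878549198011))
t 7.10 p [0.4622 0.3109 0.1353] yawY 1.4341 F [ 0.69  0.26 -2.56] M [ 0.034  0.016 -0.01 ] op 0.0235 q [-0.85  0.21  0.2   1.81 -0.05  1.13  0.8 ]
 shift [-0.0011 -0.6321  0.1469]
 turn 0.9702 deg -87.32191204883519
```

View pics/w2.png

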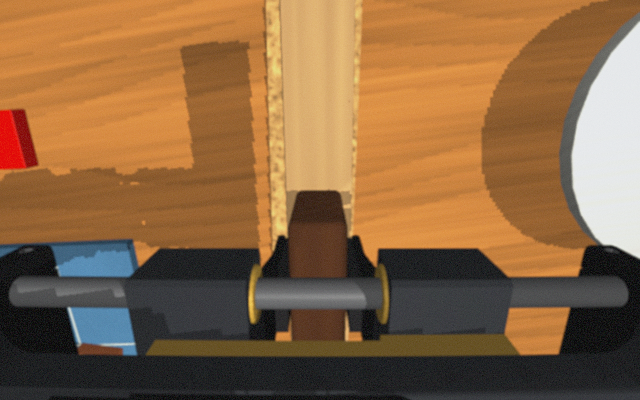

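View pics/s2.png

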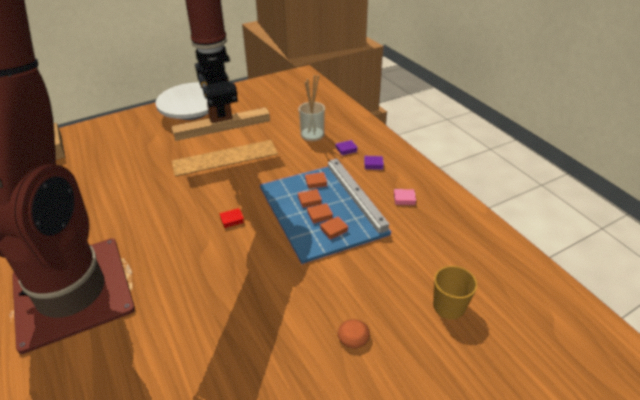

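Request:
step_arm:
  rows:
    - [[0,-0.03,0.005],0.03]
    - [[0,-0.08,0.015],0.09]
    - [[0,-0.13,0.03],0.15]
    - [[0,-0.18,0.04],0.22]
    - [[0,-0.23,0.05],0.29]
    - [[0,-0.28,0.06],0.36]
    - [[0,-0.33,0.07],0.44]
    - [[0,-0.38,0.08],0.52]
    - [[0,-0.43,0.095],0.6]
    - [[0,-0.48,0.11],0.68]
    - [[0,-0.53,0.12],0.76]
    - [[0,-0.57,0.13],0.84]
    - [[0,-0.6,0.14],0.9]
    - [[0,-0.625,0.145],0.95]
    - [[0,-0.632,0.147],0.97]
    - [[0,-0.632,0.147],0.9702]
    - [[0,-0.632,0.147],0.9702]
    - [[0,-0.632,0.147],0.9702]

```text
time: 8.9
position: [0.4922, -0.0111, 0.1359]
tcp_rot: [-0.477, -0.521, -0.478, 0.522]
contact_force: [-0.5, 0.1, -2.5]
opening: 0.0234
```

```bash
cat > ov.py <<'E'
from mv import *
import sys
def over(tag,S=(.5865,-.0207,-.09),off=(0,0),dz=-.043,names=("scene","side")):
    p0,R,st=pose(); y=yaw(R)
    SL=[box(.22,.29,0,.012),T(box(.02,.28,.012,.034),.095,0,0)]
    for n in names:
        p=manip.read_camera(n); k=3
        im=cv2.resize(p["color"],None,fx=k,fy=k,interpolation=cv2.INTER_CUBIC)[:,:,::-1].copy(); raw=im.copy()
        for parts,q,col in((SL,[*S,0],(0,255,0)),(SE,[p0[0],p0[1],y,p0[2]+dz],(0,255,255))):
            for V in parts:
                uv=proj(p,T(V,*q))
                for a in range(8):
                    for b in range(a):
                        if (V[a]!=V[b]).sum()==1: cv2.line(im,*[tuple(int(v) for v in np.round((uv[i]+.5)*k-.5)) for i in(a,b)],col,1)
        c=proj(p,[.58,-.01,0.03])[0]*k; a,b=int(c[0]-330),int(c[1]-250)
        cv2.imwrite(f"pics/{tag}_{n}.png",im[b:b+500,a:a+660]); cv2.imwrite(f"pics/{tag}_{n}_raw.png",raw[b:b+500,a:a+660])
E
python3 - <<'E'
from ov import *
over("o3")
show([.4919,-.0122,.057],-.09)
E
```

```text
t 9.00 p [ 0.4923 -0.0112  0.136 ] yawY -0.0883 F [-0.68  0.82 -2.26] M [-0.072  0.11   0.039] op 0.0239 q [-0.58  0.07  0.54  1.97 -0.04  1.11 -0.11]
 shift [ 0.158  -0.0006  0.0021]
 turn 0.0011 deg -0.0974350490433685
```

View pics/o3_scene.png

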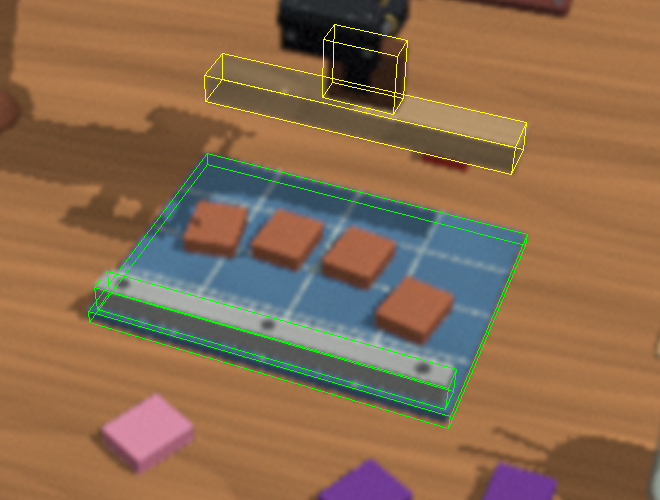

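View pics/o3_side.png

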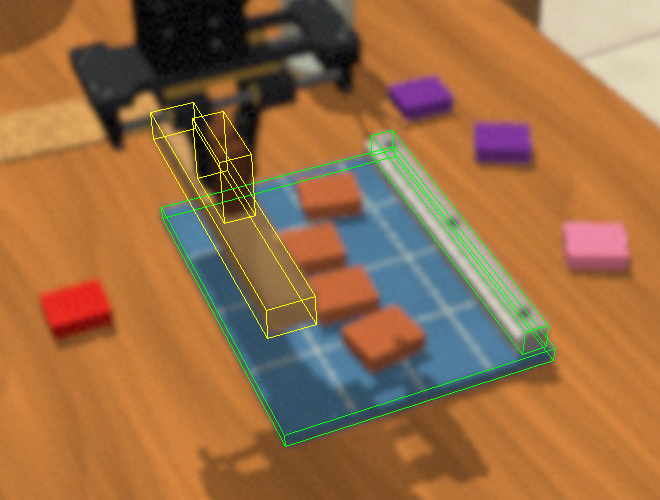

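Request:
step_arm:
  rows:
    - [[0.03,0,0.002],0]
    - [[0.08,0,0.002],0.001]
    - [[0.12,0,0.002],0.001]
    - [[0.145,0,0.002],0.001]
    - [[0.156,0,0.002],0.001]
    - [[0.158,0,0.002],0.001]
    - [[0.158,0,0.002],0.001]
    - [[0.158,0,0.002],0.001]

```text
time: 9.8
position: [0.493, -0.0127, 0.0579]
tcp_rot: [0.477, 0.523, 0.476, -0.522]
contact_force: [0.3, -0.9, -3.1]
opening: 0.0236
```

Run:
```python
from ov import *
over("o4")
c,s=np.cos(-.09),np.sin(-.09); L=lambda a,b:(.5865+c*a-s*b,-.0207+s*a+c*b)
show([*L(0,0),.057],-.09); show()
```

```text
t 9.90 p [ 0.4928 -0.0127  0.0577] yawY -0.0916 F [-0.12 -0.76 -2.28] M [-0.112  0.077  0.022] op 0.0235 q [-0.55  0.19  0.54  2.05 -0.12  0.93 -0.05]
 shift [ 0.0016  0.1881 -0.0012]
 turn -0.001 deg 0.09013896592344504
t 9.90 p [ 0.4928 -0.0127  0.0577] yawY -0.0916 F [-0.12 -0.76 -2.28] M [-0.112  0.077  0.022] op 0.0235 q [-0.55  0.19  0.54  2.05 -0.12  0.93 -0.05]
```

View pics/o4_scene.png

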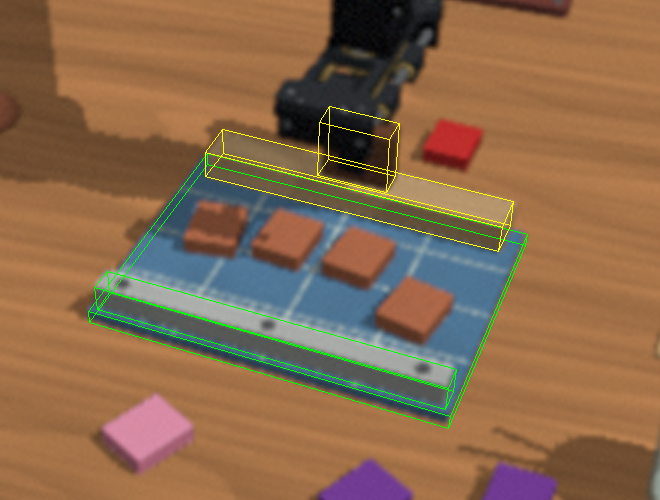

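View pics/o4_side.png

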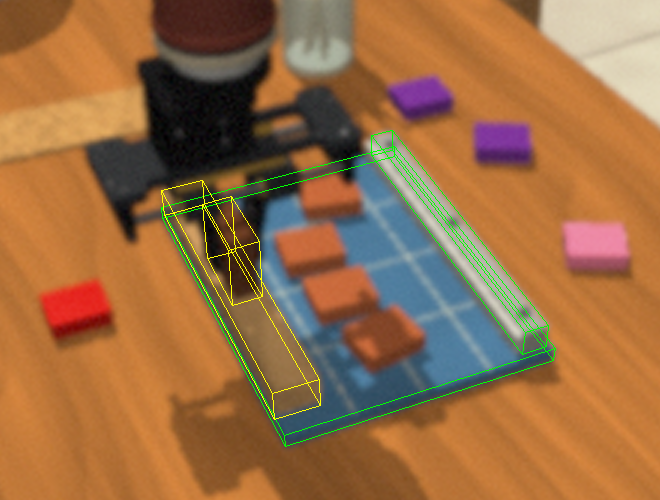

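Request:
step_arm:
  rows:
    - [[0.001,0.01,0],0]
    - [[0.001,0.02,0],0]
    - [[0.001,0.03,0],0]
    - [[0.001,0.04,0],0]
    - [[0.001,0.05,0],0]
    - [[0.001,0.058,0],0]
    - [[0.001,0.066,0],0]
    - [[0.001,0.074,0],0]
    - [[0.001,0.082,0],0]
    - [[0.001,0.09,0],0]
    - [[0.001,0.098,0],0]
    - [[0.001,0.106,0],0]
    - [[0.001,0.114,0],0]
    - [[0.001,0.122,0],0]
    - [[0.001,0.13,0],0]
    - [[0.001,0.138,0],0]
    - [[0.001,0.146,0],0]
    - [[0.001,0.154,0],0]
    - [[0.001,0.16,0],0]
    - [[0.001,0.16,0],0]

```text
time: 11.9
position: [0.5726, -0.0202, 0.0566]
tcp_rot: [0.477, 0.522, 0.476, -0.522]
contact_force: [-0.4, 0.7, -3.4]
opening: 0.0235
```

Run:
```python
from ov import *
over("o5")
c,s=np.cos(-.09),np.sin(-.09); L=lambda a,b:(.5865+c*a-s*b,-.0207+s*a+c*b)
show([*L(0,0),.057],-.09)
```

```text
t 12.00 p [ 0.5723 -0.0201  0.0566] yawY -0.0915 F [-0.8  -0.91 -1.61] M [-0.12   0.046  0.028] op 0.0238 q [-0.48  0.35  0.53  1.86 -0.21  0.98  0.04]
 shift [-0.0007  0.0285 -0.0015]
 turn -0.001 deg 0.08718933086274655
```

View pics/o5_scene_raw.png

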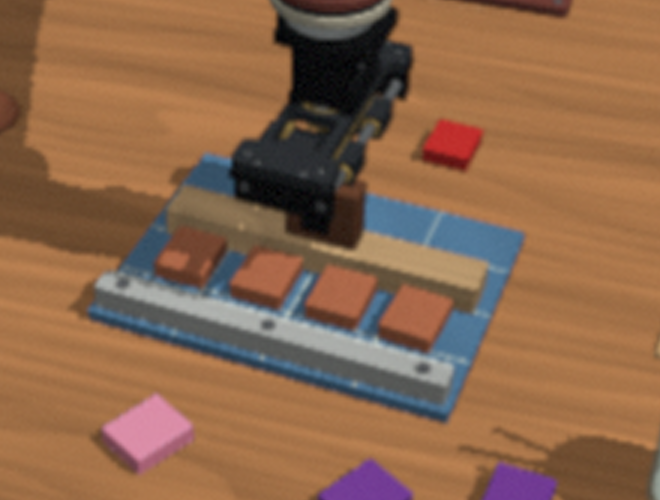

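View pics/o5_side_raw.png

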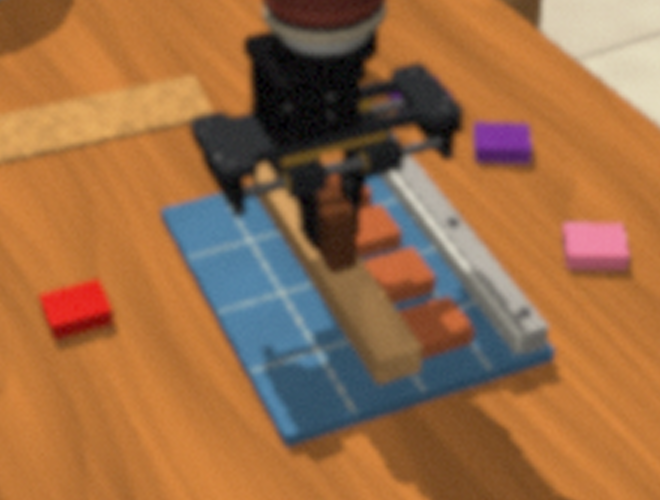

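Request:
step_arm:
  rows:
    - [[0,0.004,0],0]
    - [[0,0.008,0],0]
    - [[0,0.012,0],0]
    - [[0,0.016,0],0]
    - [[0,0.02,0],0]
    - [[0,0.022,0],0]
    - [[0,0.024,0],0]

```text
time: 12.7
position: [0.584, -0.0212, 0.0565]
tcp_rot: [-0.477, -0.522, -0.477, 0.522]
contact_force: [-1.6, -0.1, -2.0]
opening: 0.0235
```

Request:
step_arm:
  rows:
    - [[0,0.001,0],0]
    - [[0,0.002,0],0]
    - [[0,0.003,0],0]
    - [[0,0.004,0],0]

```text
time: 13.1
position: [0.5859, -0.0214, 0.0565]
tcp_rot: [-0.477, -0.522, -0.477, 0.522]
contact_force: [-1.4, -0.4, -3.0]
opening: 0.0239
```

Run:
```python
from ov import *
over("o6")
show()
```

```text
t 13.20 p [ 0.586  -0.0214  0.0566] yawY -0.0916 F [-0.29 -0.   -2.31] M [-0.015  0.27  -0.012] op 0.0234 q [-0.47  0.38  0.52  1.83 -0.22  0.99  0.05]
```

View pics/o6_scene_raw.png

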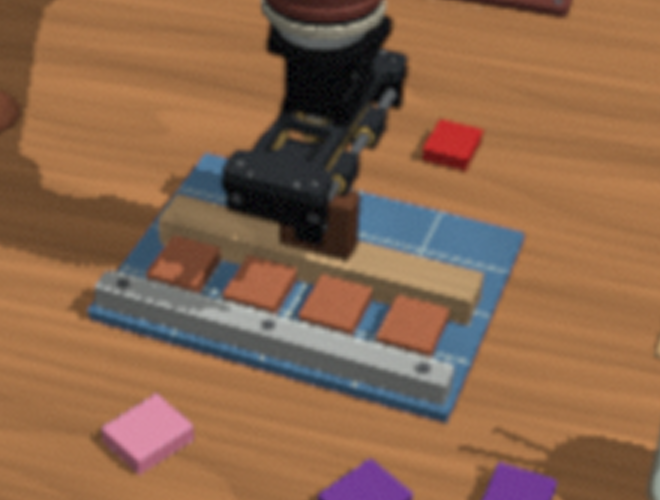

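View pics/o6_side_raw.png

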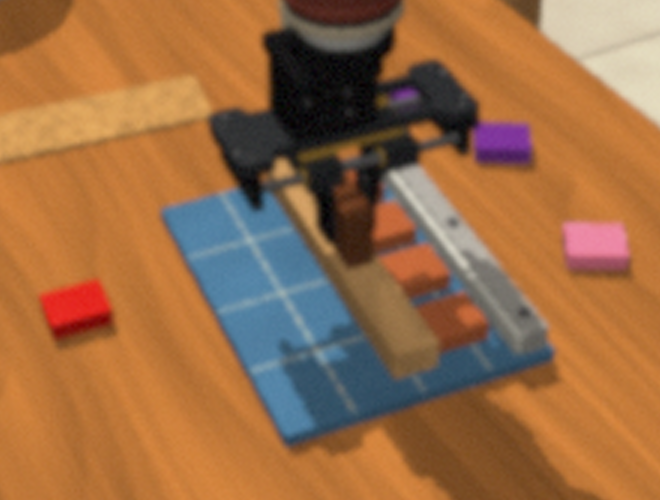

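Request:
step_arm:
  rows:
    - [[0,0.001,0],0]
    - [[0,0.002,0],0]
    - [[0,0.003,0],0]
    - [[0,0.004,0],0]

```text
time: 13.6
position: [0.588, -0.0216, 0.0566]
tcp_rot: [-0.477, -0.522, -0.477, 0.522]
contact_force: [-0.7, 0.4, -3.7]
opening: 0.0235
```

Request:
step_arm:
  rows:
    - [[0,0.001,0],0]
    - [[0,0.002,0],0]
    - [[0,0.003,0],0]
    - [[0,0.003,0],0]

```text
time: 14.0
position: [0.5895, -0.0217, 0.0566]
tcp_rot: [0.477, 0.522, 0.477, -0.522]
contact_force: [-1.3, -0.6, -3.3]
opening: 0.0235
```

Request:
step_arm:
  rows:
    - [[0,0.001,0],0]
    - [[0,0.002,0],0]
    - [[0,0.002,0],0]

```text
time: 14.3
position: [0.5905, -0.0218, 0.0566]
tcp_rot: [0.477, 0.522, 0.477, -0.522]
contact_force: [-1.3, -1.2, -3.4]
opening: 0.0239
```

Still free sliding (~1 N). Continue in 1 mm steps.

Request:
step_arm:
  rows:
    - [[0,0.001,0],0]
    - [[0,0.002,0],0]
    - [[0,0.002,0],0]

```text
time: 14.6
position: [0.5915, -0.0219, 0.0566]
tcp_rot: [0.477, 0.522, 0.477, -0.522]
contact_force: [-0.9, -0.3, -3.6]
opening: 0.0232
```

Request:
step_arm:
  rows:
    - [[0,0.001,0],0]
    - [[0,0.002,0],0]
    - [[0,0.002,0],0]

```text
time: 14.9
position: [0.5925, -0.022, 0.0566]
tcp_rot: [0.477, 0.522, 0.477, -0.522]
contact_force: [-0.9, -0.3, -1.8]
opening: 0.0236
```

Request:
step_arm:
  rows:
    - [[0,0.001,0],0]
    - [[0,0.002,0],0]
    - [[0,0.002,0],0]

```text
time: 15.2
position: [0.5935, -0.0221, 0.0565]
tcp_rot: [0.477, 0.522, 0.477, -0.522]
contact_force: [-0.3, -0.6, -3.6]
opening: 0.0234
```

Run:
```python
from ov import *
over("o7")
show()
```

```text
t 15.30 p [ 0.5935 -0.0221  0.0566] yawY -0.0915 F [-0.47  0.13 -3.61] M [-0.087  0.219 -0.023] op 0.0237 q [-0.46  0.39  0.52  1.81 -0.23  1.    0.06]
```

View pics/o7_scene_raw.png

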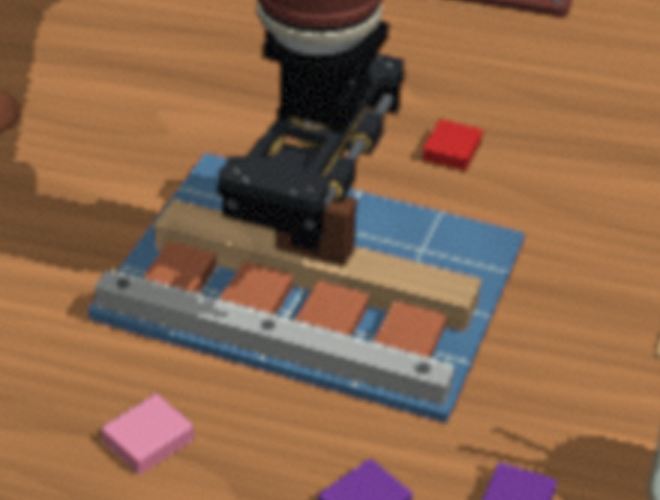

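Request:
step_arm:
  rows:
    - [[0,0.001,0],0]
    - [[0,0.002,0],0]
    - [[0,0.002,0],0]

```text
time: 15.6
position: [0.5945, -0.0221, 0.0566]
tcp_rot: [0.477, 0.522, 0.477, -0.522]
contact_force: [-0.7, 0.3, -2.9]
opening: 0.0241
```

Request:
step_arm:
  rows:
    - [[0,0.001,0],0]
    - [[0,0.002,0],0]
    - [[0,0.002,0],0]

```text
time: 15.9
position: [0.5952, -0.0222, 0.0565]
tcp_rot: [-0.476, -0.522, -0.477, 0.522]
contact_force: [-2.3, 1.0, -1.8]
opening: 0.0235
```

Request:
step_arm:
  rows:
    - [[0,0.001,0],0]
    - [[0,0.002,0],0]
    - [[0,0.002,0],0]

```text
time: 16.2
position: [0.5954, -0.0222, 0.0563]
tcp_rot: [-0.476, -0.522, -0.477, 0.523]
contact_force: [-5.3, 0.8, 0.5]
opening: 0.0238
```

Run:
```python
from ov import *
over("o8"); show()
for i in range(3): manip.read_camera("wrist"); show()
```

```text
t 16.30 p [ 0.5954 -0.0222  0.0563] yawY -0.0916 F [-5.44  0.81 -0.31] M [ 0.092  1.628 -0.153] op 0.0235 q [-0.46  0.4   0.52  1.8  -0.23  1.    0.06]
t 16.35 p [ 0.5954 -0.0222  0.0563] yawY -0.0916 F [-6.4   1.51  0.67] M [ 0.099  1.599 -0.122] op 0.024 q [-0.46  0.4   0.52  1.8  -0.23  1.    0.06]
t 16.40 p [ 0.5954 -0.0222  0.0563] yawY -0.0916 F [-5.72  1.2   0.55] M [ 0.099  1.54  -0.117] op 0.0236 q [-0.46  0.4   0.52  1.8  -0.23  1.    0.06]
t 16.45 p [ 0.5954 -0.0222  0.0563] yawY -0.0916 F [-6.37  1.73  0.62] M [ 0.06   1.585 -0.124] op 0.0237 q [-0.46  0.4   0.52  1.8  -0.23  1.    0.06]
```

View pics/o8_scene_raw.png

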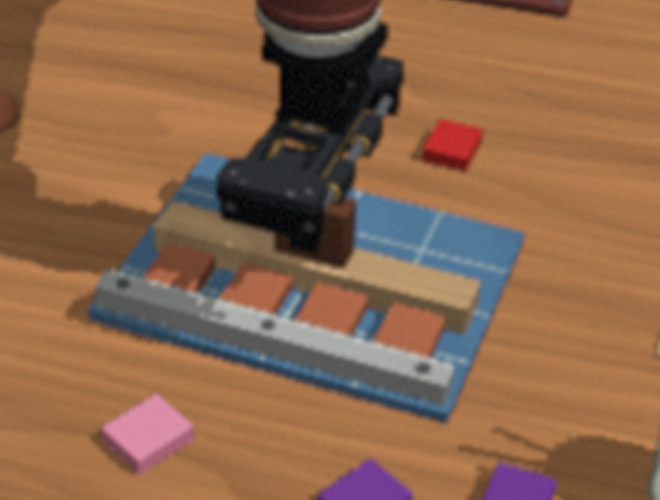

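View pics/o8_side_raw.png

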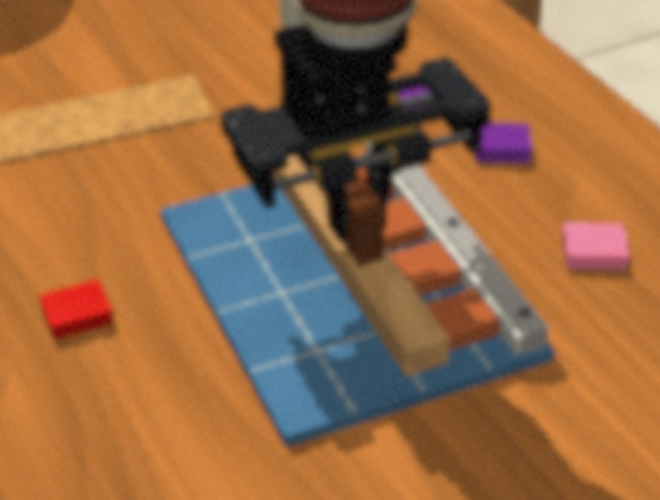

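Request:
step_arm:
  rows:
    - [[0,0,0],0.001]
    - [[0,0,0],0.002]
    - [[0,0,0],0.002]

```text
time: 16.75
position: [0.5954, -0.0223, 0.0563]
tcp_rot: [-0.475, -0.523, -0.476, 0.524]
contact_force: [-5.8, 1.9, -0.8]
opening: 0.0239
```

Run:
```python
from ov import *
for i in range(4): manip.read_camera("wrist"); show()
```

```text
t 16.80 p [ 0.5954 -0.0222  0.0562] yawY -0.0944 F [-5.51 -0.14 -0.44] M [0.109 1.527 0.05 ] op 0.0233 q [-0.46  0.4   0.52  1.8  -0.23  1.    0.06]
t 16.85 p [ 0.5954 -0.0222  0.0563] yawY -0.0944 F [-4.74  0.58 -0.56] M [0.125 1.516 0.1  ] op 0.0236 q [-0.46  0.4   0.52  1.8  -0.23  1.    0.06]
t 16.90 p [ 0.5954 -0.0222  0.0562] yawY -0.0944 F [-6.91 -0.55 -0.61] M [0.087 1.492 0.103] op 0.0236 q [-0.46  0.4   0.52  1.8  -0.23  1.    0.06]
t 16.95 p [ 0.5954 -0.0223  0.0562] yawY -0.0944 F [-5.48  0.48 -0.12] M [0.153 1.522 0.077] op 0.0238 q [-0.46  0.4   0.52  1.8  -0.23  1.    0.06]
```

Request:
step_arm:
  rows:
    - [[0,0.001,0],-0.0008]
    - [[0,0.002,0],-0.0008]
    - [[0,0.002,0],-0.0008]

```text
time: 17.25
position: [0.5955, -0.0223, 0.056]
tcp_rot: [-0.475, -0.522, -0.477, 0.524]
contact_force: [-8.6, 0.3, 1.9]
opening: 0.0236
```

Run:
```python
from ov import *
for i in range(4): manip.read_camera("wrist"); show()
```

```text
t 17.30 p [ 0.5955 -0.0223  0.056 ] yawY -0.0933 F [-8.89  1.92  3.36] M [0.202 2.357 0.033] op 0.0238 q [-0.46  0.4   0.52  1.8  -0.23  1.    0.06]
t 17.35 p [ 0.5955 -0.0222  0.056 ] yawY -0.0932 F [-9.25  1.76  2.2 ] M [1.780e-01 2.359e+00 1.000e-03] op 0.0237 q [-0.46  0.4   0.52  1.8  -0.23  1.    0.06]
t 17.40 p [ 0.5955 -0.0223  0.056 ] yawY -0.0933 F [-8.4   1.48  2.16] M [0.186 2.376 0.02 ] op 0.0237 q [-0.46  0.4   0.52  1.8  -0.23  1.    0.06]
t 17.45 p [ 0.5955 -0.0223  0.056 ] yawY -0.0933 F [-9.23  1.23  1.57] M [ 0.139  2.325 -0.046] op 0.0236 q [-0.46  0.4   0.52  1.8  -0.23  1.    0.06]
```

Request:
step_arm:
  rows:
    - [[0,0.0006,0],0]
    - [[0,0.0012,0],0]
    - [[0,0.0012,0],0]
    - [[0,0.0012,0],0]
    - [[0,0.0012,0],0]

```text
time: 17.95
position: [0.5955, -0.0223, 0.0559]
tcp_rot: [-0.475, -0.522, -0.477, 0.524]
contact_force: [-10.6, 1.0, 4.1]
opening: 0.024
```

Run:
```python
from ov import *
for i in range(2): manip.read_camera("wrist"); show()
over("o9")
show()
```

```text
t 18.00 p [ 0.5955 -0.0223  0.0559] yawY -0.0934 F [-10.62   1.3    3.14] M [ 0.213  2.85  -0.003] op 0.0238 q [-0.46  0.4   0.52  1.8  -0.23  1.    0.06]
t 18.05 p [ 0.5955 -0.0223  0.0559] yawY -0.0933 F [-10.88   1.56   3.32] M [ 0.22   2.842 -0.032] op 0.0233 q [-0.46  0.4   0.52  1.8  -0.23  1.    0.06]
t 18.15 p [ 0.5956 -0.0223  0.0559] yawY -0.0933 F [-11.18   1.99   3.12] M [0.246 2.826 0.011] op 0.0238 q [-0.46  0.4   0.52  1.8  -0.23  1.    0.06]
```

View pics/o9_scene_raw.png

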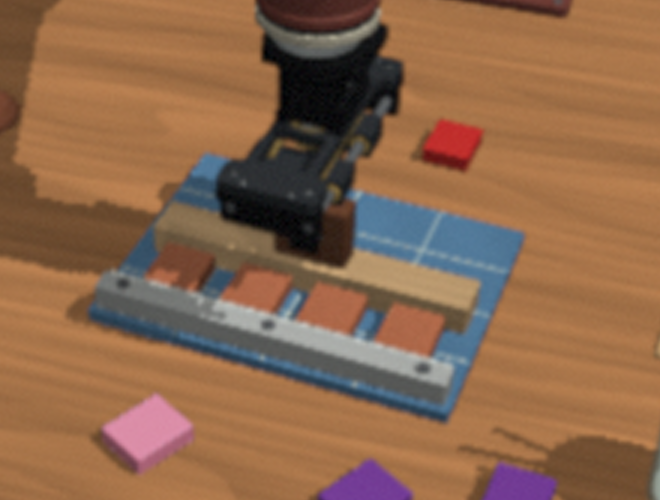

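Request:
step_arm:
  rows:
    - [[0,0.0005,0],0]
    - [[0,0.0005,0],0]
    - [[0,0.0005,0],0]
    - [[0,0.0005,0],0]
    - [[0,0.0005,0],0]
    - [[0,0.0005,0],0]
    - [[0,0.0005,0],0]
    - [[0,0.0005,0],0]
    - [[0,0.0005,0],0]
    - [[0,0.0005,0],0]
    - [[0,0.0005,0],0]
    - [[0,0.0005,0],0]
    - [[0,0.0005,0],0]
    - [[0,0.0005,0],0]
    - [[0,0.0005,0],0]

```text
time: 19.65
position: [0.5956, -0.0223, 0.0559]
tcp_rot: [-0.475, -0.521, -0.478, 0.524]
contact_force: [-12.4, 0.6, 3.0]
opening: 0.0236
```

Run:
```python
from ov import *
show()
```

```text
t 19.65 p [ 0.5956 -0.0223  0.0559] yawY -0.0933 F [-12.42   0.55   3.03] M [2.470e-01 3.009e+00 3.000e-03] op 0.0236 q [-0.46  0.4   0.52  1.8  -0.23  1.01  0.06]
```

Request:
step_arm:
  rows:
    - [[0,-0.003,0],0]
    - [[0,-0.008,0],0]
    - [[0,-0.014,0],0]
    - [[0,-0.03,0],0]
    - [[0,-0.05,0],0]
    - [[-0.01,-0.08,0],0]
    - [[-0.03,-0.11,0],0]
    - [[-0.07,-0.15,0],0]
    - [[-0.12,-0.19,0],0]
    - [[-0.16,-0.21,0],0]
    - [[-0.16,-0.21,0],0]

```text
time: 20.75
position: [0.4937, -0.0124, 0.139]
tcp_rot: [0.477, 0.524, 0.476, -0.521]
contact_force: [1.1, -0.6, -2.8]
opening: 0.0234
```

Run:
```python
from ov import *
over("o10"); show()
```

```text
t 20.85 p [ 0.4937 -0.0124  0.1366] yawY -0.093 F [ 0.1   0.26 -2.94] M [-0.047  0.1    0.011] op 0.0238 q [-0.59  0.08  0.55  1.97 -0.05  1.11 -0.11]
```

View pics/o10_scene.png

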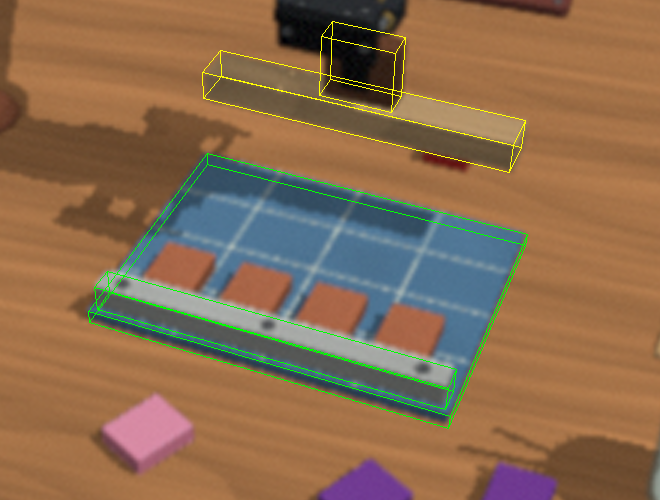

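View pics/o10_side_raw.png

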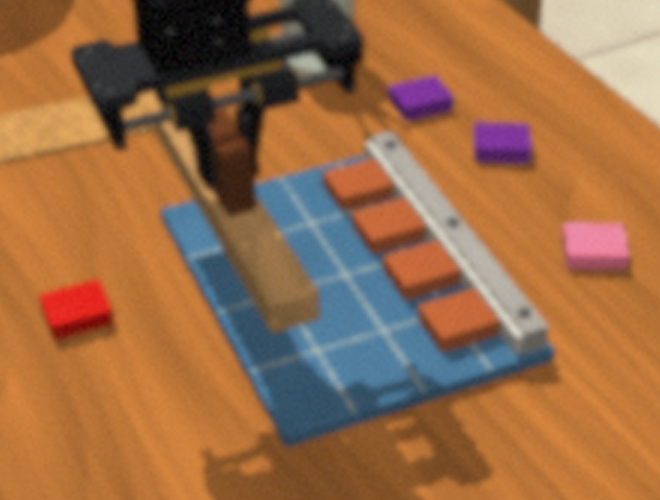

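Run:
```python
from mv import *
M=[box(.075,.29,0,.003)]; mm=[]
for n in("scene","side"):
    p=manip.read_camera(n)
    d=[d for d in manip.trace(p,"mat") if d["conf"]>.3 and np.hypot(*(plane(p,d["uv"],0)[0][:2]-[.455,.307]))<.05]
    if d: mm.append((p,d[0]["pixels"])); print(n,d[0]["pixels"].sum(),fit([mm[-1]],M,[.453,.307,1.43]))
mt,f=fit(mm,M,[.453,.307,1.43]); print(mt,f)
show([mt[0],mt[1],.136],mt[2])
```

```text
scene 2055 (array([0.45164141, 0.30870572, 1.42586341]), np.float64(0.15415867563570437))
side 1124 (array([0.45432399, 0.30863723, 1.42024439]), np.float64(0.499675528574419))
[0.45162394 0.30893673 1.42296237] 0.6565280835905896
t 21.05 p [ 0.4933 -0.0129  0.1355] yawY -0.0936 F [-0.31 -0.24 -2.98] M [-0.071  0.038 -0.024] op 0.0237 q [-0.59  0.08  0.55  1.97 -0.05  1.11 -0.11]
 shift [-0.0014 -0.1432 -0.6331]
 turn -0.9655 deg 86.89113501436046
```

Request:
step_arm:
  rows:
    - [[0,-0.003,-0.03],-0.03]
    - [[0,-0.01,-0.08],-0.09]
    - [[0,-0.02,-0.13],-0.16]
    - [[0,-0.03,-0.18],-0.23]
    - [[0,-0.04,-0.23],-0.3]
    - [[0,-0.05,-0.28],-0.37]
    - [[0,-0.06,-0.33],-0.44]
    - [[0,-0.075,-0.38],-0.52]
    - [[0,-0.09,-0.43],-0.6]
    - [[0,-0.1,-0.48],-0.68]
    - [[0,-0.115,-0.53],-0.76]
    - [[0,-0.125,-0.57],-0.84]
    - [[0,-0.135,-0.6],-0.9]
    - [[0,-0.14,-0.625],-0.95]
    - [[0,-0.141,-0.633],-0.965]
    - [[0,-0.141,-0.633],-0.965]
    - [[0,-0.141,-0.633],-0.965]
    - [[0,-0.141,-0.633],-0.965]

```text
time: 22.85
position: [0.4532, 0.3082, 0.1364]
tcp_rot: [0.705, 0.053, 0.705, -0.053]
contact_force: [0.5, 0.4, -2.7]
opening: 0.0238
```

Run:
```python
from mv import *
show([.4525,.309,.048],1.424)
```

```text
t 22.85 p [0.4532 0.3082 0.1364] yawY 1.4203 F [ 0.5   0.43 -2.71] M [ 0.04   0.007 -0.008] op 0.0238 q [-0.86  0.19  0.2   1.83 -0.04  1.12  0.78]
 shift [ 0.1768  0.0015 -0.0016]
 turn -0.0023 deg 0.209557821853794
```

Request:
step_arm:
  rows:
    - [[0.03,0.001,-0.001],-0.002]
    - [[0.08,0.001,-0.001],-0.002]
    - [[0.12,0.001,-0.001],-0.002]
    - [[0.15,0.001,-0.001],-0.002]
    - [[0.165,0.001,-0.001],-0.002]
    - [[0.174,0.001,-0.001],-0.002]
    - [[0.177,0.001,-0.001],-0.002]
    - [[0.177,0.001,-0.001],-0.002]
    - [[0.177,0.001,-0.001],-0.002]

```text
time: 23.75
position: [0.453, 0.3098, 0.0487]
tcp_rot: [0.706, 0.052, 0.705, -0.051]
contact_force: [0.5, 0.1, -3.1]
opening: 0.0239
```

Run:
```python
from ov import *
for n in("scene","side"):
    p=manip.read_camera(n); im=cv2.resize(p["color"],None,fx=3,fy=3,interpolation=cv2.INTER_CUBIC)[:,:,::-1]
    c=proj(p,[.45,.3,.03])[0]*3; a,b=int(c[0]-330),max(0,int(c[1]-250)); cv2.imwrite(f"pics/o11_{n}.png",im[b:b+500,a:a+660])
show()
```

```text
t 23.85 p [0.4529 0.3098 0.0486] yawY 1.4255 F [ 0.06  0.21 -3.13] M [ 0.051  0.019 -0.003] op 0.0239 q [-0.85  0.29  0.19  1.91 -0.07  0.94  0.8 ]
```

View pics/o11_side.png

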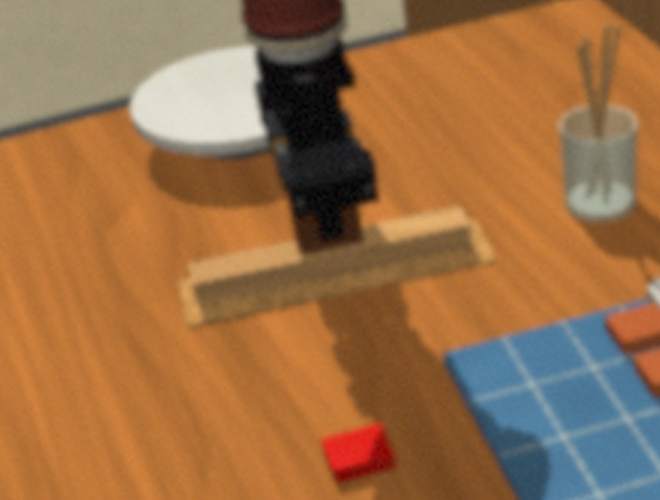

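View pics/o11_scene.png

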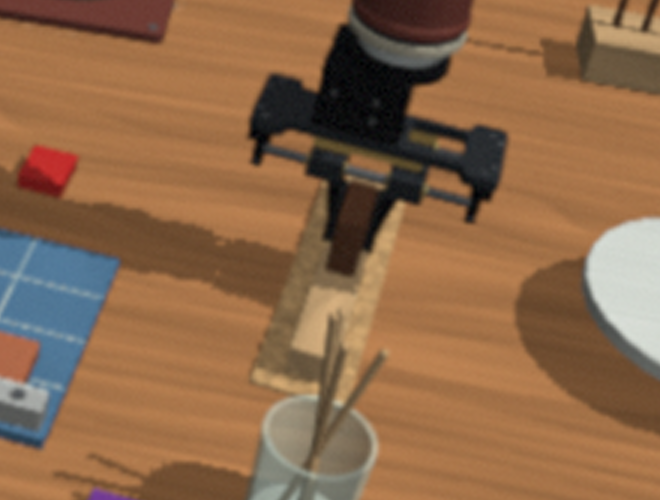

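Request:
step_arm:
  rows:
    - [[0.001,0,0],0]
    - [[0.002,0,0],0]
    - [[0.003,0,0],0]
    - [[0.004,0,0],0]
    - [[0.004,0,0],0]

```text
time: 24.35
position: [0.4526, 0.3095, 0.046]
tcp_rot: [0.705, 0.051, 0.705, -0.051]
contact_force: [0.3, -0.4, -2.3]
opening: 0.0237
```

Request:
step_arm:
  rows:
    - [[0.001,0,0],0]
    - [[0.0015,0,0],0]
    - [[0.0015,0,0],0]

```text
time: 24.65
position: [0.4526, 0.3096, 0.0459]
tcp_rot: [0.705, 0.051, 0.705, -0.051]
contact_force: [-3.3, -1.4, 5.5]
opening: 0.0235
```

On the mat (Fz turned positive). Release.

Request:
step_arm:
  rows:
    - [[-0.001,0,0],0]
    - [[-0.001,0,0],0]
    - [[-0.001,0,0],0]
    - [[-0.001,0,0],0]
    - [[-0.001,0,0],0]
    - [[-0.001,0,0],0]
    - [[-0.001,0,0],0]
    - [[-0.001,0,0],0]
    - [[-0.001,0,0],0]
    - [[-0.001,0,0],0]
    - [[-0.001,0,0],0]
    - [[-0.001,0,0],0]
  gripper: -1

```text
time: 25.85
position: [0.4526, 0.3095, 0.0458]
tcp_rot: [0.705, 0.051, 0.705, -0.051]
contact_force: [1.0, -0.2, -0.0]
opening: 0.087
```

Request:
step_arm:
  rows:
    - [[-0.02,0,0],0]
    - [[-0.06,0,0],0]
    - [[-0.12,0,0],0]
    - [[-0.2,0,0],0]
    - [[-0.28,0,0],0]
    - [[-0.35,0.03,-0.05],0]
    - [[-0.36,0.1,-0.1],0]
    - [[-0.36,0.17,-0.17],0]
    - [[-0.36,0.24,-0.24],0]
    - [[-0.36,0.28,-0.26],0]
    - [[-0.36,0.28,-0.26],0]
    - [[-0.36,0.28,-0.26],0]

```text
time: 27.05
position: [0.3444, 0.4666, 0.2262]
tcp_rot: [0.705, 0.051, 0.705, -0.051]
contact_force: [0.9, -0.5, 0.5]
opening: 0.0867
```

Run:
```python
from loc import *
from mv import show
show()
P={n:manip.read_camera(n) for n in("scene","side")}
so,se,bl=fitall(P)
print("se",len(se),fit(se,SE,[.4526,.3096,1.425],.003))
import numpy as np
c,s=np.cos(-.092),np.sin(-.092)
for y in(.09,.03,-.03,-.09):
    g=(.5865+c*.03-s*y,-.0207+s*.03+c*y)
    o=[(p,m) for n,p,w,m in bl if np.hypot(w[0]-g[0],w[1]-g[1])<.03]
    if not o: print("none",g);continue
    b,f=fit(o,[box(.05,.042,0,.016)],[*g,-.092],.012); d=b[:2]-[.5865,-.0207]
    print("bl",len(o),np.round(b,4),round(f,3),"local x",round(c*d[0]+s*d[1],4))
for n,p in P.items():
    cv2.imwrite(f"pics/end_{n}.png",p["color"][:,:,::-1])
    im=cv2.resize(p["color"],None,fx=3,fy=3,interpolation=cv2.INTER_CUBIC)[:,:,::-1]
    cc=proj(p,[.54,.1,.03])[0]*3; a,b=max(0,int(cc[0]-400)),max(0,int(cc[1]-300)); cv2.imwrite(f"pics/endz_{n}.png",im[b:b+600,a:a+800])
```

```text
t 27.05 p [0.3444 0.4666 0.2262] yawY 1.4259 F [ 0.88 -0.48  0.52] M [0.015 0.027 0.054] op 0.0867 q [-1.07  0.19  0.07  1.64 -0.01  1.31  0.42]
se 2 (array([0.45155975, 0.31077372, 1.42430216]), np.float64(0.27733432028282756))
bl 2 [ 0.6468  0.0698 -0.0476] 0.534 local x 0.0517
bl 2 [ 0.6405  0.0063 -0.147 ] 0.65 local x 0.0513
none (np.float64(0.6136170213164872), np.float64(-0.05332923773123082))
bl 2 [ 0.631  -0.1192 -0.0096] 0.762 local x 0.0533
```

View pics/endz_scene.png

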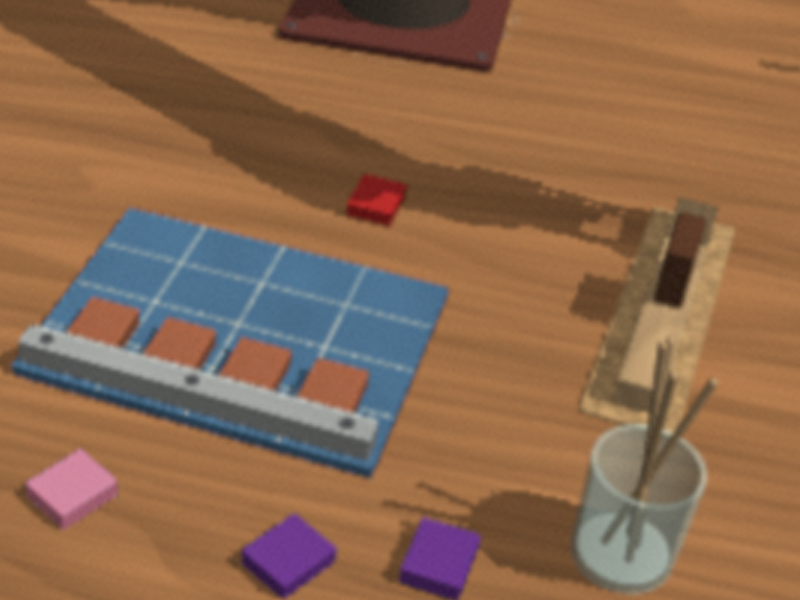

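View pics/endz_side.png

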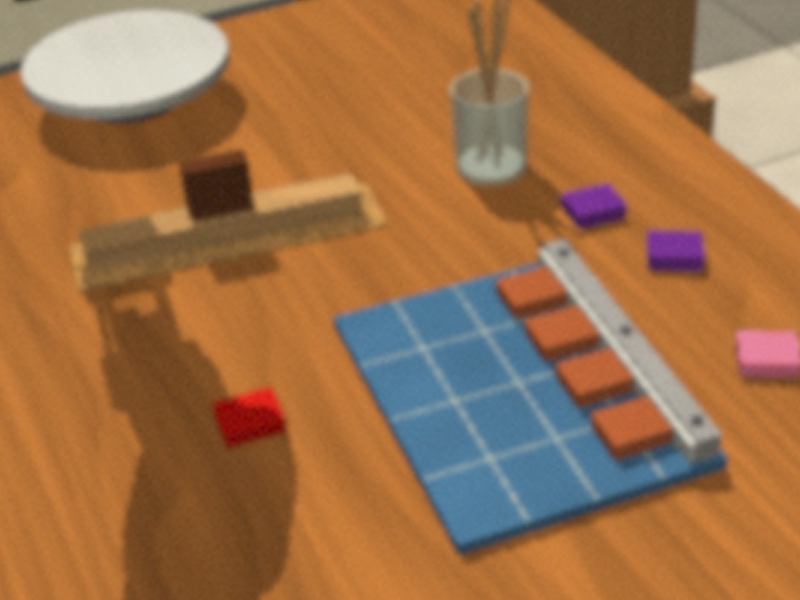

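Run:
```python
from mv import *
p=manip.read_camera("wrist"); P,R,st=pose(); C=-p["R"].T@p["t"]; print("cam in tool",R.T@(C-P)," fwd in tool",R.T@p["R"][2])
for t in([.74,-.035,.25],[.76,-.035,.22],[.72,-.035,.22]): show(t,1.42)
# predicted pixel of blanks with camera at given tool pose yaw 1.42
for t in ([.74,-.035,.25],[.70,-.035,.22]):
    a=1.42; yv=np.array([np.cos(a),np.sin(a),0]); xv=np.array([0,0,-1.]); Rn=np.c_[xv,yv,np.cross(xv,yv)]
    q=dict(p); Rw=p["R"]@R@Rn.T; q["R"]=Rw; q["t"]=-Rw@(np.array(t)+Rn@R.T@(C-P)); print(np.round(proj(q,[[.63,.07,.02],[.61,-.12,.02],[.66,-.03,.03]])))
```

```text
cam in tool [-0.16133541  0.00061697 -0.07773042]  fwd in tool [ 9.59410816e-01 -3.67005744e-04  2.82011970e-01]
t 27.50 p [0.3445 0.4665 0.2259] yawY 1.4248 F [-0.58 -0.13 -0.27] M [-0.032  0.006 -0.03 ] op 0.087 q [-1.07  0.19  0.07  1.64 -0.01  1.31  0.42]
 shift [-0.0482 -0.8773  0.9285]
 turn 0.0031 deg -0.2754495126841711
t 27.50 p [0.3445 0.4665 0.2259] yawY 1.4248 F [-0.58 -0.13 -0.27] M [-0.032  0.006 -0.03 ] op 0.087 q [-1.07  0.19  0.07  1.64 -0.01  1.31  0.42]
 shift [ 0.0118 -0.8715  0.968 ]
 turn 0.0031 deg -0.2754495126841711
t 27.50 p [0.3445 0.4665 0.2259] yawY 1.4248 F [-0.58 -0.13 -0.27] M [-0.032  0.006 -0.03 ] op 0.087 q [-1.07  0.19  0.07  1.64 -0.01  1.31  0.42]
 shift [ 0.0118 -0.8832  0.8889]
 turn 0.0031 deg -0.2754495126841711
[[400.  54.]
 [221.  63.]
 [311.  97.]]
[[410.  92.]
 [222. 101.]
 [317. 137.]]
```

Request:
step_arm:
  rows:
    - [[-0.03,-0.04,0.04],0]
    - [[-0.03,-0.1,0.1],0]
    - [[-0.03,-0.16,0.16],0]
    - [[-0.03,-0.22,0.22],0]
    - [[-0.03,-0.28,0.28],0]
    - [[-0.03,-0.34,0.33],0]
    - [[-0.03,-0.4,0.39],0]
    - [[-0.03,-0.46,0.45],0]
    - [[-0.03,-0.52,0.5],0]
    - [[-0.03,-0.58,0.56],0]
    - [[-0.03,-0.64,0.62],0]
    - [[-0.03,-0.7,0.67],0]
    - [[-0.03,-0.76,0.73],0]
    - [[-0.03,-0.82,0.79],0]
    - [[-0.03,-0.86,0.83],0]
    - [[-0.03,-0.885,0.849],0]
    - [[-0.03,-0.885,0.849],0]
    - [[-0.03,-0.885,0.849],0]
    - [[-0.03,-0.885,0.849],0]

```text
time: 29.4
position: [0.6998, -0.0302, 0.241]
tcp_rot: [0.705, 0.051, 0.705, -0.05]
contact_force: [-0.1, 0.5, 0.6]
opening: 0.0865
```

Run:
```python
from mv import *
p=manip.read_camera("wrist"); show()
c=cv2.resize(p["color"][40:240,170:470],None,fx=2.6,fy=2.6,interpolation=cv2.INTER_CUBIC); cv2.imwrite("pics/wend.png",c[:,:,::-1])
```

```text
t 29.45 p [ 0.6998 -0.0303  0.2411] yawY 1.4279 F [ 0.22 -0.27 -0.12] M [0.032 0.027 0.031] op 0.0871 q [-0.33  0.45  0.45  1.31 -0.19  1.42  1.54]
```

View pics/wend.png

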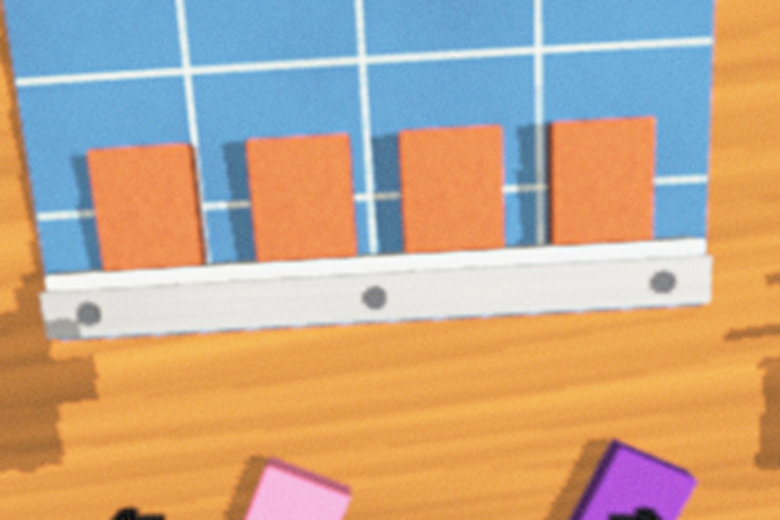

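All four blanks sit flush and square against the stop plate, with their front edges at rows 268 to 242 meeting the plate and no gap visible. I'm handing in.

```bash
python3 -c "
from rig import manip
print(manip.sign_off())"
```

```text
the job is handed in; nothing more can be done
None
```

I pushed all four blanks against the stop plate with the straightedge, pressed them home, and laid the straightedge back on its mat. I handed the job in at about 29.5 s, well inside the 64 s limit.

- **Push and press:** I aligned the straightedge to the plate using the wrist moment, which was near zero while pressing. I then held the press for about 1.5 s. The wrist force peaked at about 12.4 N in the readings I took. The straightedge also rubbed lightly on the slab, so I estimate the squeeze on the row was about 10 to 12 N. I could not measure it separately.
- **Blanks:** The final close-up from the wrist camera shows all four flush and square against the plate, with no gap visible.
- **Straightedge:** It lies flat within the mat's outline and parallel to it, to about 2 mm and less than 0.01 rad. The gripper is open and well clear.
- **Cup, jar and stone:** I did not touch them. The last pictures show the jar where it was; I did not re-measure the cup or stone.
- **Check that failed:** My last numeric fit of the blanks did not work. It found only three of them, with poor fit scores and yaws that did not agree, because the rail partly hides them. I relied on the close-up picture and the contact readings instead.

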